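# Gauge a flat sherd with the ratchet micrometer

## Robot

A 7-joint arm with a two-finger parallel gripper is mounted at the origin on the work surface. World frame = base frame: x ahead of the robot, y to its left, z up, the work surface at z = 0. Lengths are in m, angles in rad, forces in N, time in s.
With the tool pointing down it reaches from about 0.4 to 0.9 m from the base axis. Payload 5.5 kg.
Tool frame: the origin (TCP) lies midway between the tips of the shut fingers; the grasp point (between the pads) lies 19 mm behind it (manip.grip_depth is the distance from the TCP to the grasp point, in m); z points along the fingers, y is the line along which they close (so a half turn about z gives the same grasp; the last joint's range is limited). The gripper opens to 92 mm and grips with 3 to 60 N. Pads are 19 mm wide; open, the fingers measure 130 mm over their backs; the gripper's body (75 mm by 190 mm) begins 47 mm behind the grasp point.
Start: joints at [-1.056, 0.501, -0.427, 1.55, 0.221, 1.138, -0.21], TCP at [0.162, 0.63, 0.227] pointing down, gripper open.
Joint ranges: [-2.88, 2.88], [-0.31, 2.03], [-1.54, 1.56], [0.2, 2.42], [-1.41, 4.55], [0.19, 2.02], [-2.57, 2.57]. Speed limits (rad/s): [2.57, 2.57, 3.14, 3.14, 3.14, 3.14, 3.14].

## Interface

Orientations are given as a unit quaternion [x, y, z, w].
In Python, from bench import manip, effector, viewer gives the robot as it stands. Calls block until the motion is done:
- manip.move_pose(position, orientation): joint-space move of the TCP to a pose.
- manip.servo_line(position, ori=None, vel=0.15): straight line of the TCP; ori=None keeps the orientation; vel is the mean speed in m/s.
- manip.movej(angles): joint-space move.
- effector.open_jaws() and effector.close(f_grip=None): open the fingers fully, or close them until they stop; f_grip is the grip in N (None keeps the last).
- manip.sleep(seconds).
- manip.solve_ik(position, orientation): joint angles nearest the present ones, or None.
- viewer.get_image(name): name is "side" or "top"; returns the picture (480x640x3 uint8, red, green, blue); there is no depth.
- viewer.get_calibration(name): a dict with "vfov" (degrees; the focal length in pixels is half the picture's height over the tangent of half this angle, whatever the lens; pixels are square), "cx", "cy" (the principal point, pixels), "eye" and "attitude" of the camera in the world. Camera axes: x right, y down, z forward; pixel columns grow to the right and rows downward; lengths in m; the calibration is good to about 2 mm. A picture is of the moment at which its call begins. get_calibration takes no time and is no camera call.
A pose or a line that the arm cannot do raises manip.PlanningError and nothing moves.
- manip.hand_in(): hands the job in; it is judged then, once.
Readings, each from a call of its own:
- manip.current_clock(): time.
- manip.current_q(): joint angles.
- manip.current_joint_velocities(): joint speeds.
- manip.current_tau(): joint torques, N m.
- manip.current_tool_pos(): TCP position.
- manip.current_tcp_rot(): TCP orientation.
- manip.current_force(): force on the tool from outside, world axes, zero at the start.
- manip.current_wrist_torque(): the same for the moment, N m.
- manip.current_finger_gap(): finger opening in m.
- manip.current_gripper_force(): force on a finger pad.
Only numpy, scipy, OpenCV 4.12 (cv2) and the standard library are available. Lean on these libraries where they do the work, as an engineer would, in place of code of your own. Each camera call takes 0.05 s, during which the arm holds its last target. There are 200 camera calls.

## Task

Measure the flat tongue-shaped pottery sherd from the sorting board: lay it flat on the granite plate, tongue towards the open front, with the middle of its broad end under the micrometer's spindle, and let go of it (set it down, do not drop it). Then close the spindle on it by turning the steel ratchet knob on top, clockwise from above, and stop at the first click of the ratchet: never go on to a second. Leave the sherd clamped there for reading and leave the other finds on the board where they lie.

Things in the scene. Friction and masses are not known exactly. Their poses are not given: they have to be found in the camera images.
- stand: Fixed granite comparator stand: dark plate 230 x 150 x 50 mm. Origin on the table under the spindle's axis; x points from the axis to the steel column (30 mm thick, 85 mm behind the axis, top at 192 mm). Open front is the -x side; the plate reaches 115 mm in front of the axis, 75 mm to each side. Arm at 88 to 118 mm height; micrometer head above it, display towards the column.
- plate_spot (a point): Point of the plate's top (50 mm over the table) right under the spindle.
- spindle: The spindle, an upright steel pin 8 mm across that moves straight down without turning; origin at the centre of its lower tip, which starts about 14.4 to 15.8 mm over the plate.
- thimble (a joint): Turn (rad) of the graduated drum (50 mm across, 141 to 155 mm high, black index bar 3 x 13 mm on its top) and thin thimble on it; grows clockwise from above. Spindle tip over plate = 19 mm - 1.59 mm x value (10 mm a turn): it meets the 11 mm sherd at about 5.03 rad (slip begins by 5.2), and it starts at 2.0 to 2.9 rad. Friction about 0.065 N m; stays where left.
- ratchet (a joint): Slip (rad, clockwise) of the ratchet knob against the drum: 0 until the work stops the spindle, then the knob goes on alone. 12 clicks a turn: the pawl jumps at 0.26 rad (first click; knob then rests at 0.52) and would jump again at 0.79. Moment to turn the knob: about 0.065 N m while the drum turns, 0.11 as slip begins, falling to about 0 at 0.45 rad, up to 0.11 again past 0.52.
- knob_mid (a point): Middle of the ratchet knob, on the spindle's axis 190 mm over the table: upright knurled steel cylinder 26 mm across, 24 mm high (178 to 202 mm), black line from centre to rim on its top, in line with the drum's bar before any slip. Below it the thimble is 18 mm across for 22 mm, then the drum. Nothing of the stand is higher. A pinch of 30 N or more turns it without slipping; it may be regrasped.
- sherd: The sherd to be measured: loose flat brown piece 11 mm thick with one broad rounded end (about 66 x 65 mm) and one straight tongue 36 mm wide, 140 mm long in all, about 0.14 kg. Origin at the underside, under the middle of the broad end; z up, x away from the tongue: the tongue runs from x = -34 to -108 mm with parallel sides.
- sherd_grip (a point): Good place to pinch the sherd: across the tongue (36 mm, along the sherd's y), 82 mm from the middle of the broad end, at half thickness.
- board: Plywood sorting board, fixed, 240 x 300 mm, 12 mm thick, on which the sherd lies among other finds; origin under its centre.
- wall_sherd: Bystander on the board: curved brown wall sherd, about 75 x 60 mm and 17 mm high, lying hollow side down.
- handle_sherd: Bystander on the board: dark handle fragment with a stub of wall, about 90 x 40 mm, 18 mm high.
- chips: Bystander on the board: small flat buff sherd about 24 mm across, 6 mm thick.
Things that resemble listed ones, but are neither listed nor needed, are in the scene too. Leave any blue look-alike of the sherd alone.

How it is judged:
On the way, in this order (a step that is already met when the one before it is completed fails the run):
1. the sherd lies flat and free on the plate with the middle of its broad end under the spindle, the ratchet not yet slipped (horizontal distance between sherd and plate_spot below 0.015 m and z of sherd in the frame of plate_spot below 0.003 m and angle between sherd's own z axis and vertical below 0.06 rad and contact force between the fingers and sherd below 0.3 N and value of joint ratchet below 0.2 rad and contact force between spindle and sherd below 1 N), for 0.2 s.
2. the spindle clamps the sherd and the ratchet has clicked once (contact force between spindle and sherd above 3 N and value of joint ratchet above 0.26 rad), for 0.1 s.
At the end, for the whole second after the job is handed in: The sherd rests flat on the plate (tilt under 0.06 rad), middle of its broad end within 15 mm of the spindle's axis, tongue to the open front, clamped by the spindle with over 3 N; the ratchet has slipped one click only (0.26 to 0.76 rad); all at rest (all of step 2 and horizontal distance between sherd and plate_spot below 0.015 m and z of sherd in the frame of plate_spot below 0.003 m and angle between sherd's own z axis and vertical below 0.06 rad and x of sherd_grip in the frame of stand below -0.055 m and value of joint ratchet below 0.76 rad and linear speed of sherd below 0.01 m/s); the robot touches nothing.
It fails at once if the ratchet is turned on to a second click (slip over 0.76 rad) (value of joint ratchet above 0.76 rad).
It fails at once if the sherd is dropped or thrown (faster than 0.45 m/s out of the fingers) (linear speed of sherd above 0.45 m/s and contact force between the fingers and sherd below 0.2 N).
It fails at once if another find on the board is moved by more than 25 mm (distance of any of wall_sherd, handle_sherd, chips from where it was at the start of the episode above 0.025 m).
It also fails if it takes over 70 s, if anything falls off the work surface, if the arm or the gripper's body presses on something with over 40 N, if the wrist force passes 120 N, or if a joint passes its speed limit or range.

## Working session

There is one attempt and no reset: what is moved stays moved. The work goes in short steps, each a Python script; the robot and the scene stay as the last script left them, time stands still between calls to the robot, and variables do not carry over. Pictures are saved under pics/ and viewed, at most 10 in all, crops included, and the job is handed in when it is done.

```bash
ls; mkdir -p pics; python3 - <<'E'
from bench import manip, effector, viewer
import cv2
for n in("side","top"):
    im=viewer.get_image(n); cv2.imwrite(f"pics/{n}0.png",im[:,:,::-1]); print(n,viewer.get_calibration(n))
print(manip.current_clock(),manip.current_tool_pos(),manip.current_tcp_rot(),manip.grip_depth)
E
```

```text
pics
side {'vfov': 42.114169687474536, 'cx': 313.3342717395568, 'cy': 250.16184571897148, 'eye': array([ 0.1784637 , -0.74657527,  1.11115803]), 'attitude': array([ 0.90916967, -0.22982476,  0.08158684, -0.3375421 ])}
top {'vfov': 57.34208076564516, 'cx': 319.58623147532575, 'cy': 238.3874071865647, 'eye': array([0.44783075, 0.00598141, 0.89476022]), 'attitude': array([-0.69624866,  0.71434767, -0.04458039,  0.05438568])}
0.1 [0.1618449  0.62884825 0.22576012] [ 1.25549501e-01  9.92086946e-01 -8.91127323e-04 -1.41019721e-04] 0.0188
```

View pics/top0.png

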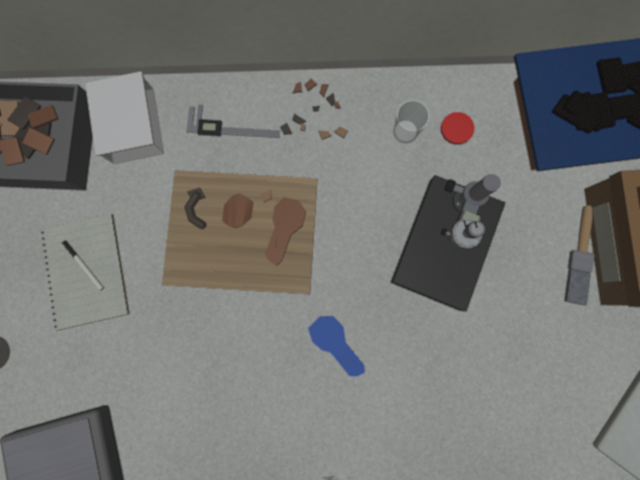

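View pics/side0.png

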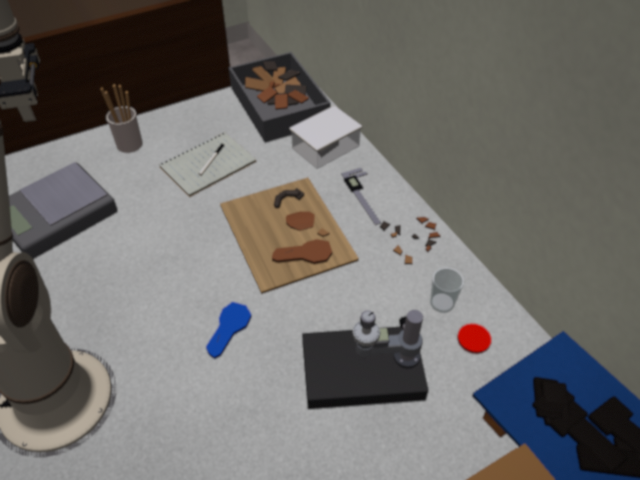

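The top view shows the sherd on the board, with its broad end near (289,215) and its tongue end near (275,260). The plate corners are near (436,177), (505,203), (467,309) and (393,283), the knob is at about (475,228) and the column at (485,185). In the side view the sherd spans (275..330, 252), the knob is near (368,318) and the column at (412,325). The blue look-alike will be left alone.

```bash
cat > h.py <<'E'
import numpy as np, cv2
from scipy.spatial.transform import Rotation as R
from bench import manip, effector, viewer
class Cam:
    def __init__(s,n):
        c=viewer.get_calibration(n); s.f=240/np.tan(np.radians(c['vfov']/2)); s.c=np.array([c['cx'],c['cy']])
        s.e=np.array(c['eye']); s.R=R.from_quat(c['attitude']).as_matrix()
    def ray(s,p):
        p=np.atleast_2d(p).astype(float); d=np.c_[(p-s.c)/s.f,np.ones(len(p))]@s.R.T
        return d/np.linalg.norm(d,axis=1)[:,None]
    def plane(s,p,z):
        d=s.ray(p); return s.e+d*((z-s.e[2])/d[:,2])[:,None]
    def proj(s,P):
        q=(np.atleast_2d(P)-s.e)@s.R; return q[:,:2]/q[:,2:]*s.f+s.c
def tri(a,pa,b,pb):
    A=0;y=0
    for c,p in((a,pa),(b,pb)):
        d=c.ray(p)[0]; M=np.eye(3)-np.outer(d,d); A=A+M; y=y+M@c.e
    X=np.linalg.solve(A,y); return X,[np.linalg.norm(c.proj(X)[0]-p) for c,p in((a,pa),(b,pb))]
def blob(im,lo,hi,near):
    m=cv2.inRange(cv2.cvtColor(im,cv2.COLOR_RGB2HSV),lo,hi)
    cs=cv2.findContours(m,cv2.RETR_EXTERNAL,cv2.CHAIN_APPROX_NONE)[0]
    cs=[c for c in cs if cv2.contourArea(c)>60]
    return max(cs,key=lambda c:cv2.pointPolygonTest(c,near,True))
T,S=Cam("top"),Cam("side")
def cen(c):
    m=cv2.moments(c); return np.array([m['m10'],m['m01']])/m['m00']
E
python3 - <<'E'
from h import *
t=cv2.imread('pics/top0.png'); s=cv2.imread('pics/side0.png')
for im,pts in((t,[(289,215),(237,210),(300,260),(280,280),(420,270)]),(s,[(318,250),(300,220),(280,230),(330,380),(360,396)])):
    h=cv2.cvtColor(im,cv2.COLOR_BGR2HSV); print([h[y,x].tolist() for x,y in pts])
print("board corner test", T.plane((289,215),.023), S.plane((318,250),.023))
a=cv2.resize(t[165:315,160:330],None,fx=3,fy=3); b=cv2.resize(t[165:315,385:515],None,fx=3,fy=3)
c=cv2.resize(s[295:415,290:440],None,fx=3.75,fy=3.75,interpolation=cv2.INTER_CUBIC)[:450]
cv2.imwrite('pics/crop1.png',np.hstack([b,c[:,:400]]))
E
```

```text
[[10, 99, 108], [10, 101, 106], [18, 73, 118], [18, 73, 118], [0, 0, 59]]
[[10, 153, 115], [10, 149, 115], [17, 104, 147], [135, 11, 47], [120, 8, 31]]
board corner test [[0.62033512 0.07728551 0.023     ]] [[0.62335413 0.07509797 0.023     ]]
```

View pics/crop1.png

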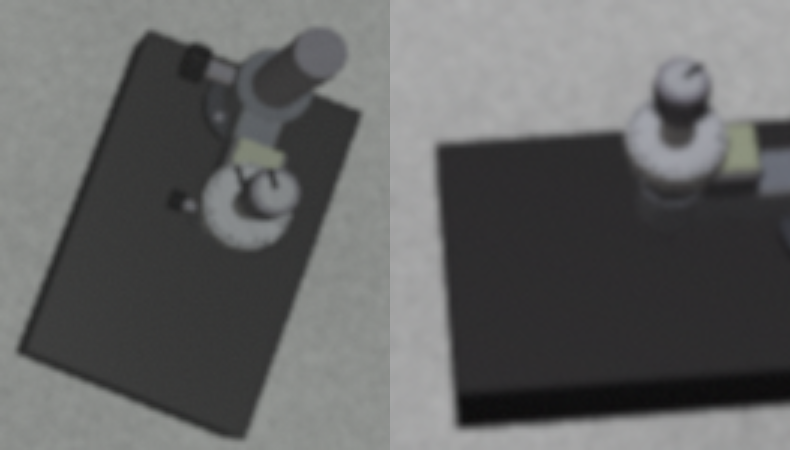

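The crop shows the knob top at about (476.3,228.3) in the top view and (368.1,316.3) in the side view. The front plate-top corners are near (394.3,280.3) and (464.5,308.5) in top, and (302.8,333.7) and (307,399.5) in side.

```bash
cat >> h.py <<'E'
def sherd(tim,near_t,z):
    """outline on plane z -> (broad-end middle, unit axis away from tongue, tongue width)"""
    c=blob(tim,(0,86,40),(14,255,255),near_t)
    P=T.plane(c.reshape(-1,2),z)[:,:2]
    # metric mask, 0.5 mm cells
    o=P.min(0)-.01; m=np.zeros((500,500),np.uint8); cv2.fillPoly(m,[np.round((P-o)/.0005).astype(np.int32)],1)
    q=np.argwhere(m.T)*.0005+o
    # tongue: what is lost by opening with a 46 mm disc
    k=cv2.getStructuringElement(cv2.MORPH_ELLIPSE,(93,93)); head=cv2.morphologyEx(m,cv2.MORPH_OPEN,k)
    tongue=cv2.morphologyEx(m-head,cv2.MORPH_OPEN,np.ones((21,21),np.uint8))
    hc=(np.argwhere(head.T)*.0005+o).mean(0); tq=np.argwhere(tongue.T)*.0005+o
    tc=tq.mean(0); u=(hc-tc)/np.linalg.norm(hc-tc)
    s=(q-hc)@u; v=(q-hc)@np.array([-u[1],u[0]])
    # straight centre line of tongue from slices
    ss=np.arange(-.095,-.045,.004); mid=[]; wid=[]
    for a in ss:
        w=v[abs(s-a)<.002]; mid.append((w.max()+w.min())/2); wid.append(w.max()-w.min())
    k=np.polyfit(ss,mid,1); n=np.array([-u[1],u[0]])
    ax=u+k[0]*n; ax/=np.linalg.norm(ax)
    return dict(c=cen(c),head=hc,axis=ax,line0=hc+k[1]*n,smin=s.min(),smax=s.max(),wid=np.mean(wid))
E
python3 - <<'E'
from h import *
t=cv2.imread('pics/top0.png')[:,:,::-1].copy(); s=cv2.imread('pics/side0.png')[:,:,::-1].copy()
ct=blob(t,(0,86,40),(14,255,255),(289,215)); cs=blob(s,(0,125,40),(14,255,255),(318,250))
print("areas",cv2.contourArea(ct),cv2.contourArea(cs))
print("centroid",tri(T,cen(ct),S,cen(cs)))
for z in(.023,):print(sherd(t,(289,215),z))
K=tri(T,(476.3,228.3),S,(368.1,316.3)); print("knob",K)
a=tri(T,(394.3,280.3),S,(302.8,333.7)); b=tri(T,(464.5,308.5),S,(307,399.5)); print(a,b, np.linalg.norm(a[0]-b[0]))
C=T.plane([(394.3,280.3),(464.5,308.5),(504.7,202),(435.7,177.7)],.05)[:,:2]; print(C,C.mean(0),np.linalg.norm(np.roll(C,-1,0)-C,axis=1))
d=C[2]+C[3]-C[0]-C[1]; e=C[0]+C[3]-C[1]-C[2]; print("yaw",np.degrees(np.arctan2(d[1],d[0])),np.degrees(np.arctan2(e[1],e[0])-np.pi/2))
for n,z,pt in(("knobplane",.202,(476.3,228.3)),):print(n,T.plane(pt,z),S.plane((368.1,316.3),z))
E
```

```text
areas 1418.5 910.0
centroid (array([0.59631223, 0.08888585, 0.01709003]), [np.float64(0.4459698049465743), np.float64(0.39226848001366676)])
{'c': array([283.83456703, 226.91446364]), 'head': array([0.61830006, 0.07959307]), 'axis': array([ 0.94691426, -0.32148621]), 'line0': array([0.61916115, 0.08187991]), 'smin': np.float64(-0.10067670562599088), 'smax': np.float64(0.03718838200373654), 'wid': np.float64(0.03437039765444681)}
knob (array([ 0.55541061, -0.2360047 ,  0.19944861]), [np.float64(0.09158871289117186), np.float64(0.08238109663331915)])
(array([ 0.48130638, -0.124651  ,  0.04761118]), [np.float64(0.6071131629553306), np.float64(0.5773385217159792)]) (array([ 0.4232452 , -0.25557371,  0.04372726]), [np.float64(1.3650644894200608), np.float64(1.3881558472462308)]) 0.14327226186840863
[[ 0.48231422 -0.12465875]
 [ 0.42586254 -0.25450561]
 [ 0.62918197 -0.34709563]
 [ 0.68190685 -0.21589214]] [ 0.55481639 -0.23553803] [0.14158743 0.22340927 0.14140109 0.21945559]
yaw -24.524229039578454 -22.695673035789486
knobplane [[ 0.55515639 -0.23516718  0.202     ]] [[ 0.55420619 -0.23741426  0.202     ]]
```

```bash
cat >> h.py <<'E'
def down(yaw):
    """tool down, finger line (y) at yaw+90deg"""
    y=np.array([-np.sin(yaw),np.cos(yaw),0]); z=np.array([0,0,-1.]); return R.from_matrix(np.c_[np.cross(y,z),y,z]).as_quat()
def best(p,yaw):
    c=[]
    for k in(0,np.pi):
        q=manip.solve_ik(list(p),list(down(yaw+k)))
        if q is not None:c.append((abs(q[6]),list(np.round(q,2)),down(yaw+k)))
    return min(c,key=lambda a:a[0])
def st(m=""):
    print(m,"t",round(manip.current_clock(),2),"p",np.round(manip.current_tool_pos(),4),"F",np.round(manip.current_force(),2),"M",np.round(manip.current_wrist_torque(),3),"gap",round(manip.current_finger_gap(),4),"fg",np.round(manip.current_gripper_force(),1))
AX=np.array([.5551,-.2358]); SY=np.radians(-23.6)
ORG=np.array([.6243,.0795]); HY=np.arctan2(-.3215,.947)
E
python3 - <<'E'
from h import *
g=ORG-.083*np.array([np.cos(HY),np.sin(HY)]); print(g)
b=best([*g,.10],HY); print(b)
manip.move_pose([*g,.10],list(b[2])); st("above")
manip.servo_line([*g,.03],vel=.12); st()
manip.servo_line([*g,.0155],vel=.03); st("low")
effector.close(50); st("closed")
manip.servo_line([*g,.075],vel=.08); st("up")
for n in("side","top"): cv2.imwrite(f"pics/{n}1.png",viewer.get_image(n)[:,:,::-1])
a=cv2.imread("pics/top1.png")[150:330,150:350]; b=cv2.imread("pics/side1.png")[130:310,190:390]
cv2.imwrite("pics/crop2.png",cv2.resize(np.hstack([a,b]),None,fx=2,fy=2))
E
```

```text
[0.54570573 0.10618222]
(np.float64(0.9285406598997197), [np.float64(-0.13), np.float64(0.47), np.float64(-0.14), np.float64(1.9), np.float64(0.09), np.float64(0.78), np.float64(0.93)], array([0.16291267, 0.98664049, 0.        , 0.        ]))
above t 2.45 p [0.5457 0.1078 0.1002] F [-0.26  0.68  0.01] M [-0.005  0.016 -0.011] gap 0.0918 fg 0.0
 t 3.18 p [0.5461 0.1065 0.0303] F [0.66 0.24 0.59] M [0.045 0.006 0.059] gap 0.0918 fg 0.0
low t 3.82 p [0.5456 0.1062 0.0154] F [-0.46 -0.52  0.04] M [ 0.049 -0.056  0.002] gap 0.0921 fg 0.0
closed t 4.74 p [0.5457 0.1063 0.0155] F [-0.24 -0.35 -0.3 ] M [ 0.03  -0.027  0.023] gap 0.035 fg 50.0
up t 5.63 p [0.5453 0.1061 0.0748] F [ 0.29 -0.39 -1.83] M [0.043 0.112 0.021] gap 0.0353 fg 50.0
```

View pics/crop2.png

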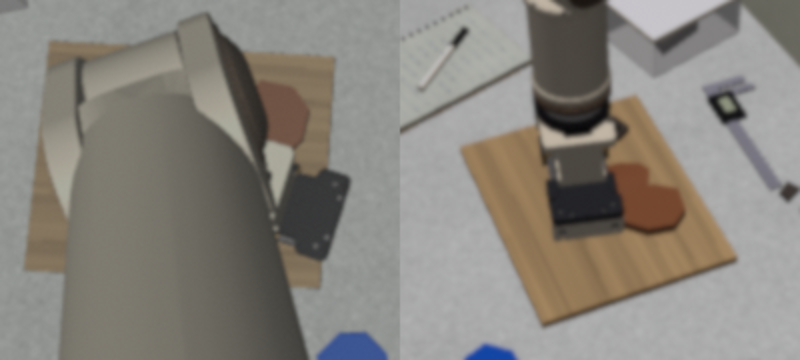

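The crop shows the sherd held in the fingers and lifted, with its broad end to the right in the side view. The other finds have not moved. Next I bring it in from the front of the stand.

```bash
cat >> h.py <<'E'
def fz(n=8):
    a=[]
    for _ in range(n): manip.sleep(.02); a.append(manip.current_force())
    return np.mean(a,0)
def touch(p,z0,zmin,thr=2.5,step=.0005):
    f0=fz(); z=z0
    while z>zmin:
        z-=step; manip.servo_line([*p,z],vel=.02); f=fz(4)
        if abs(f[2]-f0[2])>thr: break
    print("touch z",z,"df",f-f0); return z
E
python3 - <<'E'
from h import *
u=np.array([np.cos(SY),np.sin(SY)]); fin=AX-.083*u; pre=fin-.08*u
p=manip.current_tool_pos(); manip.servo_line([p[0],p[1],.125],vel=.12)
o=(R.from_euler('z',SY-HY)*R.from_quat(manip.current_tcp_rot())).as_euler('xyz')
k=R.from_quat(manip.current_tcp_rot()).as_matrix()[:,1]; kk=0 if k@np.array([-np.sin(HY),np.cos(HY),0])>0 else np.pi
o=list(down(SY+kk))
manip.move_pose([*pre,.125],o); st("pre")
manip.servo_line([*pre,.058],vel=.1); st("low")
z=touch(pre,.058,.0515); st()
manip.servo_line([*pre,z+.0017],vel=.02); st("lifted")
for n in("side","top"): cv2.imwrite(f"pics/{n}2.png",viewer.get_image(n)[:,:,::-1])
a=cv2.imread("pics/top2.png")[160:340,370:530]; b=cv2.imread("pics/side2.png")[270:450,250:450]
cv2.imwrite("pics/crop3.png",cv2.resize(np.hstack([a,b]),None,fx=2.2,fy=2.2,interpolation=cv2.INTER_CUBIC))
E
```

```text
pre t 7.48 p [ 0.4068 -0.1695  0.125 ] F [ 0.66 -0.05 -1.51] M [ 0.001  0.019 -0.025] gap 0.0353 fg 50.0
low t 8.3 p [ 0.4063 -0.1704  0.0583] F [ 0.44  0.53 -0.93] M [ 0.025  0.03  -0.035] gap 0.0352 fg 50.0
touch z 0.053 df [-1.11868834  0.24949053  3.18173187]
 t 11.6 p [ 0.4058 -0.1705  0.0531] F [-0.82  1.02  1.71] M [0.051 0.17  0.023] gap 0.035 fg 50.0
lifted t 11.85 p [ 0.4057 -0.1705  0.0547] F [-0.46  0.35 -2.69] M [-0.022  0.047 -0.042] gap 0.0352 fg 50.0
```

View pics/crop3.png

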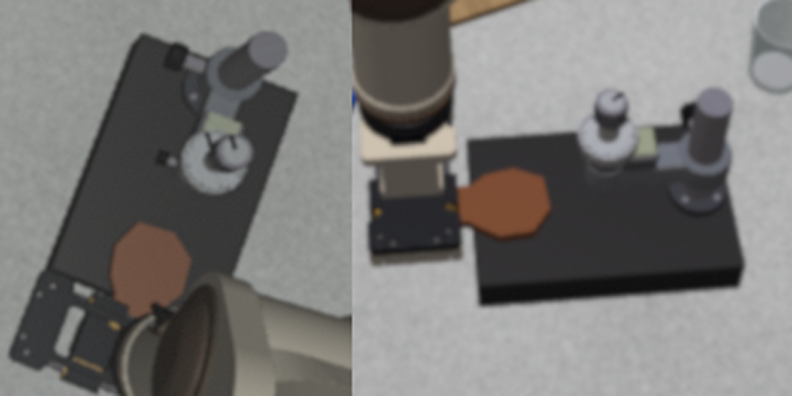

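The crop shows the sherd just above the plate, tongue towards the front, with its broad end at about (438,278) in the top view. The spindle is clear ahead. I measure the broad end here, correct for it, slide in and release.

```bash
cat >> h.py <<'E'
def headpos(im,near,z):
    c=blob(im,(0,86,40),(14,255,255),near); P=T.plane(c.reshape(-1,2),z)[:,:2]-AX
    u=np.array([np.cos(SY),np.sin(SY)]); n=np.array([-u[1],u[0]]); s=P@u; v=P@n
    print("far s",s.max(),"s range",s.min(),"v",v[s>s.max()-.05].min(),v[s>s.max()-.05].max()); return s.max(),(v[s>s.max()-.05].min()+v[s>s.max()-.05].max())/2
E
python3 - <<'E'
from h import *
im=cv2.imread("pics/top2.png")[:,:,::-1].copy()
s,v=headpos(im,(438,278),.0625)
u=np.array([np.cos(SY),np.sin(SY)]); n=np.array([-u[1],u[0]])
d=-(s-.032-.0)*u-v*n   # move that puts head middle under axis
print("advance",-(s-.032),"lateral",-v)
p=manip.current_tool_pos()[:2]+d
assert np.linalg.norm(p-(AX-.083*u))<.012,p
manip.servo_line([*p,.0545],vel=.05); st("in")
z=touch(p,.0545,.0522); st()
effector.open_jaws(); manip.sleep(.3); st("open")
q=p-.06*u
manip.servo_line([*p,.075],vel=.08)
manip.servo_line([*(p-.12*u),.16],vel=.2)
for m in("side","top"): cv2.imwrite(f"pics/{m}3.png",viewer.get_image(m)[:,:,::-1])
im=cv2.imread("pics/top3.png")[:,:,::-1].copy()
a=cv2.imread("pics/top3.png")[160:340,370:530]; b=cv2.imread("pics/side3.png")[270:450,250:450]
cv2.imwrite("pics/crop4.png",cv2.resize(np.hstack([a,b]),None,fx=2.2,fy=2.2,interpolation=cv2.INTER_CUBIC))
for y in np.arange(-3.2,3.2,.4):
    q=manip.solve_ik([*AX,.26],list(down(y))); print(round(y,1),None if q is None else np.round(q,2))
E
```

```text
far s -0.048729668635247664 s range -0.1264874027986014 v -0.03339847387961219 0.032172180431008265
advance 0.08072966863524766 lateral 0.0006131467243019606
in t 13.71 p [ 0.4796 -0.2022  0.0545] F [-0.54 -0.6  -1.54] M [-0.008  0.093  0.007] gap 0.0355 fg 50.0
touch z 0.053 df [-2.02239308  0.79013126  6.89934183]
 t 14.79 p [ 0.4799 -0.2023  0.0535] F [-2.05  1.35  5.06] M [ 0.155  0.462 -0.009] gap 0.0355 fg 50.0
open t 16.12 p [ 0.4798 -0.2022  0.053 ] F [ 0.71  0.07 -0.05] M [-0.034  0.042  0.041] gap 0.0917 fg 0.0
-3.2 [ 0.11  0.36  0.32  1.66 -0.12  1.14 -1.17]
-2.8 [ 0.15  0.36  0.27  1.66 -0.1   1.14 -0.79]
-2.4 [ 0.19  0.36  0.21  1.66 -0.08  1.14 -0.4 ]
-2.0 [ 0.23  0.35  0.16  1.65 -0.06  1.14 -0.02]
-1.6 [ 0.27  0.35  0.11  1.65 -0.04  1.14  0.36]
-1.2 [ 0.31  0.35  0.06  1.65 -0.02  1.14  0.75]
-0.8 [ 0.34  0.35  0.02  1.65 -0.01  1.14  1.14]
-0.4 [ 0.36  0.35 -0.01  1.65  0.    1.14  1.52]
-0.0 [ 0.39  0.35 -0.04  1.65  0.02  1.14  1.91]
0.4 [ 0.42  0.36 -0.08  1.65  0.03  1.14  2.3 ]
0.8 [ 0.99  0.49 -0.87  1.63  0.39  1.21  2.41]
1.2 [-0.5   0.74  1.36  1.68 -0.74  1.35 -2.53]
1.6 [-0.5   0.74  1.36  1.68 -0.74  1.35 -2.13]
2.0 [-0.5   0.74  1.36  1.68 -0.74  1.35 -1.73]
2.4 [-0.5   0.74  1.36  1.68 -0.74  1.35 -1.33]
2.8 [ 0.08  0.37  0.36  1.66 -0.14  1.14 -1.44]
```

View pics/crop4.png

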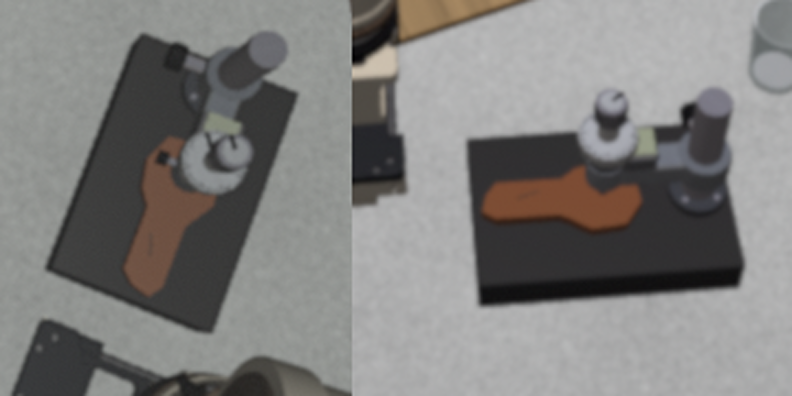

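The crop shows the sherd lying flat and free, broad end under the spindle, tongue towards the front and fingers clear. Next I grasp the knob near the q7 = +2.35 end, because clockwise from above decreases q7.

```bash
python3 - <<'E'
from h import *
im=cv2.imread("pics/top3.png")[:,:,::-1].copy()
headpos(im,(436,270),.061)
p=manip.current_tool_pos(); manip.servo_line([p[0],p[1],.265],vel=.25)
y=.42
manip.move_pose([*AX,.265],list(down(y))); st("above"); print(np.round(manip.current_q(),3))
manip.servo_line([*AX,.172],vel=.12); st("at knob"); f0=fz()
effector.close(8); f1=fz(); st("close8"); print(np.round(f1-f0,2))
effector.close(40); f1=fz(); st("close40"); print(np.round(f1-f0,2))
q=np.array(manip.current_q())
for a in(.5,):
    for i in range(3):
        q[6]-=.25; manip.movej(list(q)); f=fz(); st("turn"); print(np.round(f-f0,2))
E
```

```text
far s 0.030358241360474502 s range -0.10575530380018588 v -0.0333669599645652 0.032446867231479534
above t 18.93 p [ 0.5536 -0.2352  0.263 ] F [-0.95  0.47  0.05] M [ 0.02   0.061 -0.032] gap 0.0915 fg 0.0
[ 3.620e-01  3.510e-01 -6.000e-03  1.646e+00  2.000e-03  1.149e+00
  2.344e+00]
at knob t 19.85 p [ 0.5557 -0.2361  0.173 ] F [1.37 0.38 0.06] M [ 0.069 -0.005  0.01 ] gap 0.0918 fg 0.0
close8 t 21.15 p [ 0.5551 -0.2359  0.172 ] F [-0.01  0.19  0.09] M [ 0.012 -0.004 -0.044] gap 0.0257 fg 8.0
[-0.12 -0.01 -0.49]
close40 t 21.5 p [ 0.5551 -0.2359  0.172 ] F [-0.44  0.3  -0.8 ] M [-0.03   0.003 -0.003] gap 0.025 fg 40.0
[-0.08 -0.04 -0.85]
turn t 21.98 p [ 0.5551 -0.2357  0.1719] F [-0.25  0.81 -0.55] M [ 0.141  0.088 -0.027] gap 0.0252 fg 40.0
[-0.4   0.61  0.19]
turn t 22.47 p [ 0.5551 -0.2355  0.172 ] F [-0.14  1.45  0.71] M [0.336 0.105 0.018] gap 0.0251 fg 40.0
[-0.62  1.2   0.76]
turn t 22.95 p [ 0.5552 -0.2353  0.172 ] F [-0.82  2.19  1.69] M [ 0.666  0.136 -0.009] gap 0.0249 fg 40.0
[-0.87  2.48  1.11]
```

```bash
cat >> h.py <<'E'
def rd(n=12):
    F=[];M=[]
    for _ in range(n): manip.sleep(.01); F.append(manip.current_force()); M.append(manip.current_wrist_torque())
    return np.mean(F,0),np.mean(M,0),np.std(M,0)[2]
def turnto(yaw,c):
    q=manip.solve_ik([*c,.172],list(down(yaw))); q0=np.array(manip.current_q())
    assert q is not None and np.abs(np.array(q)-q0).max()<.35,(q,q0)
    manip.movej(list(q)); F,M,s=rd()
    c=c+np.clip(.1e-3*F[:2],-.3e-3,.3e-3)
    print("yaw %.2f q7 %.2f F %s M %s sd %.3f t %.1f c %s"%(yaw,manip.current_q()[6],np.round(F,1),np.round(M,3),s,manip.current_clock(),np.round(c,4)))
    return F,M,c
E
python3 - <<'E'
from h import *
c=np.array(manip.current_tool_pos()[:2]); yaw=.42-.75
while yaw>.42-1.9+.01:
    yaw-=.23; F,M,c=turnto(yaw,c)
for i in range(3): yaw-=.05; F,M,c=turnto(yaw,c)
np.save("s.npy",[yaw,*c])
E
```

```text
yaw -0.56 q7 1.39 F [-0.1  2.4  0.8] M [ 0.553  0.022 -0.006] sd 0.030 t 23.4 c [ 0.5552 -0.2351]
yaw -0.79 q7 1.18 F [ 0.5  2.2 -0. ] M [ 0.483 -0.159 -0.   ] sd 0.035 t 23.8 c [ 0.5552 -0.2349]
yaw -1.02 q7 0.97 F [ 1.5  1.7 -1. ] M [ 0.354 -0.352 -0.021] sd 0.028 t 24.2 c [ 0.5554 -0.2347]
yaw -1.25 q7 0.76 F [ 2.3  1.3 -1.6] M [ 0.241 -0.533 -0.006] sd 0.032 t 24.6 c [ 0.5556 -0.2346]
yaw -1.48 q7 0.55 F [ 2.9  0.4 -2.2] M [ 0.067 -0.634  0.006] sd 0.042 t 25.0 c [ 0.5559 -0.2345]
yaw -1.53 q7 0.50 F [ 2.4  0.3 -2. ] M [ 0.009 -0.527  0.001] sd 0.025 t 25.4 c [ 0.5561 -0.2345]
yaw -1.58 q7 0.46 F [ 1.5 -0.1 -1.6] M [-0.09  -0.338  0.007] sd 0.026 t 25.7 c [ 0.5563 -0.2345]
yaw -1.63 q7 0.41 F [ 0.5 -0.3 -0.7] M [-0.139 -0.094  0.004] sd 0.038 t 26.1 c [ 0.5563 -0.2345]
```

```bash
python3 - <<'E'
from h import *
print(np.round(manip.current_tau(),3)); st()
for m in("side","top"): cv2.imwrite(f"pics/{m}4.png",viewer.get_image(m)[:,:,::-1])
g=lambda f,y,x:cv2.resize(cv2.imread(f"pics/{f}.png")[y:y+60,x:x+80],None,fx=5,fy=5,interpolation=cv2.INTER_CUBIC)
cv2.imwrite("pics/crop5.png",np.vstack([np.hstack([g("side3",300,330),g("side4",300,330)]),np.hstack([g("top3",200,430),g("top4",200,430)])]))
E
```

```text
[-1.0900e-01 -5.2487e+01  3.9850e+00 -2.5633e+01 -5.3000e-02  2.7400e-01
 -1.5000e-02]
 t 26.08 p [ 0.556  -0.2347  0.172 ] F [ 0.8  -0.23 -1.05] M [-0.116 -0.195 -0.072] gap 0.0246 fg 40.0
```

View pics/crop5.png

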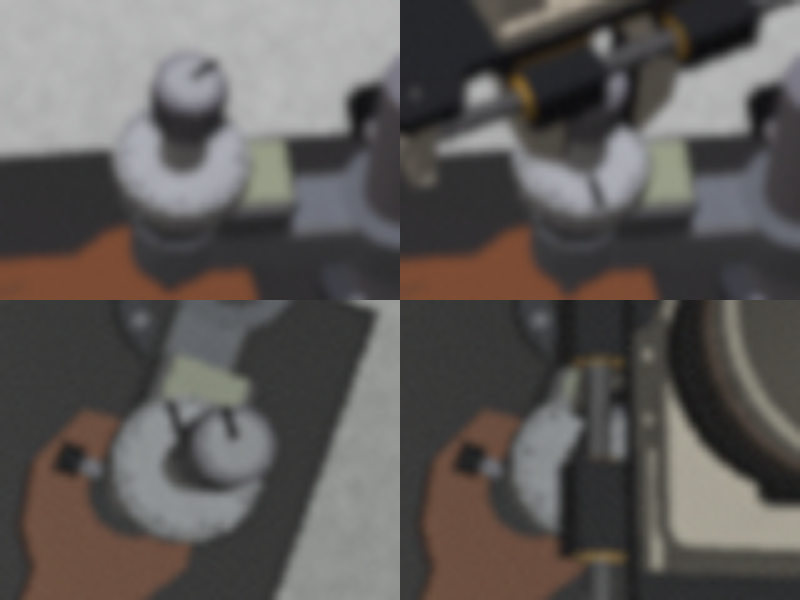

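The side view shows the drum's index bar has turned with the knob: it is now at about side pixel (369,337). So the grip drives the drum, and the bar can be tracked. Now small steps, watching the static moment and the bar's lag.

```bash
cat >> h.py <<'E'
AX2=np.array([.5556,-.2352])
def bar(im,pred,w=.5):
    """angle (world) of the dark bar on the drum near pred, from the side view"""
    g=cv2.cvtColor(im,cv2.COLOR_RGB2GRAY).astype(np.float32); th=pred+np.arange(-w,w+.001,.02); v=0
    for r in(.014,.017,.020,.022):
        P=np.c_[AX2[0]+r*np.cos(th),AX2[1]+r*np.sin(th),np.full(len(th),.155)]; q=S.proj(P).astype(np.float32)
        v=v+cv2.remap(g,q[:,:1].copy(),q[:,1:].copy(),cv2.INTER_LINEAR).ravel()/4
    d=np.clip(np.percentile(v,70)-20-v,0,None); k=abs(th-th[np.argmax(d)])<.3
    return (d[k]*th[k]).sum()/max(d[k].sum(),1e-6),v.min(),np.percentile(v,70)
E
python3 - <<'E'
from h import *
im=cv2.imread("pics/side4.png")[:,:,::-1].copy()
P=S.plane((369,337.6),.155)[0][:2]-AX2; a0=np.arctan2(P[1],P[0]); print(P,a0); b=bar(im,a0); print(b)
b0=b[0]; yaw,*c=np.load("s.npy"); c=np.array(c); y0=yaw; hi=0
for i in range(30):
    yaw-=.06; F,M,c=turnto(yaw,c); pr=b0+yaw-y0
    bb=bar(viewer.get_image("side"),pr); print("   lag %.3f dark %.0f/%.0f"%(bb[0]-pr,bb[1],bb[2]))
    hi=hi+1 if M[2]>.045 else 0
    if hi>=1 and M[2]>.07 or hi>=2 or bb[0]-pr>.2: break
np.save("s.npy",[yaw,*c]); np.save("b.npy",[b0,y0])
E
```

```text
[-0.00481353 -0.01626711] -1.8584927222740428
(np.float64(-1.8942967439924323), np.float32(102.72705), np.float32(163.36768))
yaw -1.69 q7 0.36 F [-0.7 -0.7 -0.3] M [-0.212  0.091  0.003] sd 0.023 t 26.5 c [ 0.5562 -0.2346]
   lag 0.001 dark 107/165
yaw -1.75 q7 0.31 F [-0.4 -1.   0. ] M [-0.272  0.178 -0.008] sd 0.026 t 26.9 c [ 0.5562 -0.2347]
   lag 0.006 dark 103/164
yaw -1.81 q7 0.25 F [-0.4 -0.8 -0. ] M [-0.27   0.183  0.011] sd 0.043 t 27.3 c [ 0.5562 -0.2348]
   lag 0.001 dark 103/165
yaw -1.87 q7 0.20 F [-0.5 -0.9 -0.2] M [-0.25   0.141 -0.003] sd 0.028 t 27.7 c [ 0.5561 -0.2349]
   lag -0.007 dark 105/166
yaw -1.93 q7 0.14 F [ 0.  -0.5 -0.8] M [-0.227  0.049  0.008] sd 0.031 t 28.1 c [ 0.5561 -0.2349]
   lag 0.022 dark 105/166
yaw -1.99 q7 0.09 F [ 0.2 -0.2 -0.8] M [-0.193 -0.054 -0.014] sd 0.030 t 28.5 c [ 0.5561 -0.2349]
   lag 0.013 dark 108/165
yaw -2.05 q7 0.04 F [ 1.3 -0.1 -0.9] M [-0.14  -0.16   0.003] sd 0.028 t 28.9 c [ 0.5563 -0.2349]
   lag 0.005 dark 105/166
yaw -2.11 q7 -0.02 F [ 1.1 -0.1 -0.9] M [-0.13  -0.159 -0.011] sd 0.023 t 29.3 c [ 0.5564 -0.235 ]
   lag
[... 319 characters left out ...]
0.008  0.005] sd 0.034 t 30.5 c [ 0.5566 -0.2349]
   lag 0.039 dark 105/165
yaw -2.35 q7 -0.23 F [ 0.3 -0.2 -0.3] M [-0.191  0.052  0.012] sd 0.024 t 30.9 c [ 0.5566 -0.2349]
   lag 0.043 dark 105/165
yaw -2.41 q7 -0.29 F [-0.  -0.6 -0.3] M [-0.254  0.064  0.014] sd 0.034 t 31.3 c [ 0.5566 -0.235 ]
   lag 0.045 dark 106/165
yaw -2.47 q7 -0.34 F [ 0.  -0.7 -0.5] M [-0.279  0.1   -0.004] sd 0.030 t 31.7 c [ 0.5566 -0.2351]
   lag 0.104 dark 107/165
yaw -2.53 q7 -0.39 F [-0.1 -0.9 -0.7] M [-0.295  0.105  0.006] sd 0.039 t 32.1 c [ 0.5566 -0.2352]
   lag 0.169 dark 102/164
yaw -2.59 q7 -0.45 F [ 0.1 -0.8 -0.6] M [-0.275  0.087  0.008] sd 0.034 t 32.5 c [ 0.5566 -0.2352]
   lag 0.243 dark 102/163
```

The bar stopped at hand yaw ≈ -2.41 while the hand went on, so the slip is now about 0.19. Turning another 0.28 rad gives about 0.47, past the first click and well short of the second.

```bash
python3 - <<'E'
from h import *
yaw,*c=np.load("s.npy"); c=np.array(c); b0,y0=np.load("b.npy")
for d in(.1,.1,.08):
    yaw-=d; F,M,c=turnto(yaw,c); pr=b0+yaw-y0
    bb=bar(viewer.get_image("side"),pr,.8); print("   lag %.3f dark %.0f/%.0f"%(bb[0]-pr,bb[1],bb[2]))
effector.open_jaws(); manip.sleep(.2); st("open")
p=manip.current_tool_pos(); manip.servo_line([p[0],p[1],.27],vel=.15)
manip.servo_line([p[0]-.16,p[1]+.2,.27],vel=.25); st("clear")
for m in("side","top"): cv2.imwrite(f"pics/{m}5.png",viewer.get_image(m)[:,:,::-1])
g=lambda f,y,x:cv2.resize(cv2.imread(f"pics/{f}.png")[y:y+60,x:x+80],None,fx=5,fy=5,interpolation=cv2.INTER_CUBIC)
cv2.imwrite("pics/crop6.png",np.hstack([g("side5",300,330),g("top5",200,430)]))
headpos(cv2.imread("pics/top5.png")[:,:,::-1].copy(),(436,270),.061)
E
```

```text
yaw -2.69 q7 -0.53 F [ 0.  -0.8 -0.4] M [-0.29   0.055  0.024] sd 0.028 t 32.9 c [ 0.5566 -0.2353]
   lag 0.357 dark 103/164
yaw -2.79 q7 -0.62 F [ 0.5 -0.8 -0.6] M [-0.275  0.02  -0.002] sd 0.033 t 33.3 c [ 0.5567 -0.2354]
   lag 0.469 dark 103/162
yaw -2.87 q7 -0.69 F [ 0.3 -0.8 -0.9] M [-0.251  0.061  0.011] sd 0.028 t 33.7 c [ 0.5567 -0.2355]
   lag 0.558 dark 103/162
open t 35.13 p [ 0.5567 -0.2354  0.172 ] F [ 0.02  0.5  -0.91] M [-0.089  0.166 -0.024] gap 0.0919 fg 0.0
clear t 37.11 p [ 0.3971 -0.0361  0.27  ] F [ 0.47  0.67 -0.45] M [-0.097  0.205  0.049] gap 0.0918 fg 0.0
far s 0.030358241360474502 s range -0.10575530380018588 v -0.0333669599645652 0.032446867231479534
```

View pics/crop6.png

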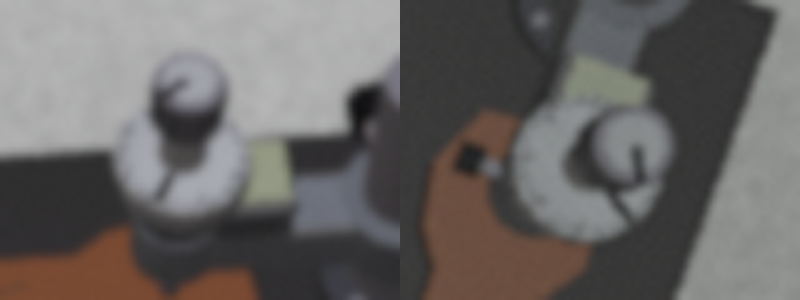

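The crop shows the hand clear. The knob line is now rotated clockwise against the drum bar, and the sherd is unmoved. A quick numeric check of the slip, then hand in if it agrees.

```bash
python3 - <<'E'
from h import *
def ang(cam,o,a,b,z):
    P=cam.plane(np.array([a,b])/5.+o,z); d=P[1]-P[0]; return np.arctan2(d[1],d[0])
# pixel ends, inner -> outer, in the 5x crops
k=ang(S,(330,300),(190,80),(165,97),.202); b=ang(S,(330,300),(175,172),(160,195),.155)
k2=ang(T,(430,200),(234,147),(242,182),.202); b2=ang(T,(430,200),(208,190),(232,225),.155)
print("slip side",b-k,"top",b2-k2)
s=np.mean([(b-k+np.pi)%(2*np.pi)-np.pi,b2-k2]); print(s, np.abs(manip.current_joint_velocities()).max())
if .3<s<.72: print(manip.hand_in())
E
```

```text
slip side 0.36204264310680667 top 0.38666881774447903
0.37435573042564285 0.00326989248528205
the job is handed in; nothing more can be done
None
```

The sherd is clamped flat under the spindle with its tongue to the front, and I handed the job in; the ratchet slip came out at about 0.37 rad from the knob and drum marks and about 0.5 rad from the turning record, both in the one-click range, and no verdict was returned.

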